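# Set the depth-stop collar of the cookie press

## Robot

A 6-joint arm with a two-finger parallel gripper is mounted at the origin on the work surface. World frame = base frame: x ahead of the robot, y to its left, z up, the work surface at z = 0. Lengths are in m, angles in degrees, forces in N, time in s.
With the tool pointing down it reaches from about 0.325 to 0.85 m from the base axis. Payload 15.5 kg.
Tool frame: the origin (TCP) lies at the very end of the fingers, on their centre line; the grasp point (between the pads) lies arm.grip_depth behind it (arm.grip_depth is the distance from the TCP to the grasp point, in m); z points along the fingers, y is the line along which they close (so a half turn about z gives the same grasp; the last joint's range is limited). The gripper opens to 91 mm and grips with 3 to 60 N. Pads are 32 mm wide; open, the fingers measure 118 mm over their backs; the gripper's body (76 mm by 178 mm) begins 60 mm behind the grasp point.
Start: joints at [64.887, 28.281, 77.091, -0, 74.628, -5.472], TCP at [0.21, 0.589, 0.19] pointing down, gripper open.
Joint ranges: [-166.48, 166.48], [-47.26, 123.95], [12.59, 153.08], [-70.14, 250.14], [6.76, 159.57], [-176.63, 176.63]. Speed limits (degrees/s): [108.29, 108.29, 147.25, 172.46, 172.46, 172.46].

## Interface

Orientations are given as a 3x3 rotation matrix whose columns are the frame's x, y, z axes.
In Python, from rig import arm gives the robot as it stands. Calls block until the motion is done:
- arm.move_to(position, orientation): joint-space move of the TCP to a pose.
- arm.move_l(position, orientation=None, feed=0.15): straight line of the TCP; orientation=None keeps the orientation; feed is the mean speed in m/s.
- arm.move_joints(angles): joint-space move.
- arm.grip(opening): finger opening in m; the grip force is fixed at half the most; returns when the fingers have stopped.
- arm.sleep(seconds).
- arm.solve_ik(position, orientation): joint angles nearest the present ones, or None.
- arm.snapshot(name): name is "scene" or "top"; returns the picture (480x640x3 uint8, red, green, blue); there is no depth.
- arm.get_calibration(name): a dict with "intrinsics" (3x3 intrinsics, pixels), "cam_to_world" (4x4, takes a point from camera to world coordinates). Camera axes: x right, y down, z forward; pixel columns grow to the right and rows downward; lengths in m; the calibration is good to about 2 mm. A picture is of the moment at which its call begins. get_calibration takes no time and is no camera call.
A pose or a line that the arm cannot do raises arm.Unreachable and nothing moves.
- arm.sign_off(): hands the job in; it is judged then, once.
Readings, each from a call of its own:
- arm.current_t(): time.
- arm.current_joint_positions(): joint angles.
- arm.current_dq(): joint speeds.
- arm.current_tau(): joint torques, N m.
- arm.current_ee_pos(): TCP position.
- arm.current_tool_rot(): TCP orientation.
- arm.current_force(): force on the tool from outside, world axes, zero at the start.
- arm.current_torque(): the same for the moment, N m.
- arm.current_width(): finger opening in m.
- arm.current_grasp_force(): force on a finger pad.
Only numpy, scipy, OpenCV 4.12 (cv2) and the standard library are available. Lean on these libraries where they do the work, as an engineer would, in place of code of your own. Each camera call takes 0.05 s, during which the arm holds its last target. There are 200 camera calls.

## Task

On the cookie press, turn the loose stop collar around its column until the set screw squarely faces the column's flat, then tighten it by swinging the screw's clamp lever fully down to its stop. Leave the piping-bag stand alone, and let go when done.

Things in the scene. Friction and masses are not known exactly. Their poses are not given: they have to be found in the camera images.
- press_stand: Cookie press, head off, fixed: flat 185 x 120 x 14 mm aluminium base with a round stamping plate (90 mm, a loose cookie on it) and an upright steel column, 30 mm thick, top at 134 mm. A 7 mm deep flat along the column makes it D-shaped; the flat faces the plate. Origin: column axis at counter height; z up; x points out of the flat, to the plate's centre 85 mm away.
- stop_collar (a joint): Angle (rad) of the press's collar about its column: 0 = set screw squarely faces the flat; positive = anticlockwise from above; range -0.6 to 1.6; starts positive, 0.55 to 1.35. Dark steel ring, 56 mm across, 90 to 116 mm above the counter; turns stiffly (0.3 N m), stays where left, cannot slide. Its screw sticks out radially at 103 mm height and carries the clamp lever.
- clamp_lever (a joint): 0 = loose, 1.0 rad = down on its stop, tight; starts 0 to 0.15. Steel arm with black 18 mm ball, pivoting on the screw 41 mm (all of it 32 to 50) out from the column axis, 103 mm high; pivot to ball centre 60 mm. Seen facing the screw it points right (anticlockwise round the column from above), 0.40 rad minus this value above level. 1 to 2 N down on the ball swings it; it stays where left.
- bag_stand: Not to be touched: piping-bag stand, fixed. Round aluminium base 130 mm across, fully round column 30 mm thick, 155 mm high, a similar collar with its lever already down, and an 80 mm steel ring held out 93 mm on its -x side, top at 160 mm. Origin: column axis at counter height, z up. Stands left or right of the press.
Not all that is in view belongs to the job. Leave any red look-alike of the press_stand alone.

How it is judged (in metres and radians):
On the way, in this order (a step that is already met when the one before it is completed fails the run):
1. the set screw faces the flat (within 12 degrees) with the clamp lever still loose (below 0.4 rad) (value of joint stop_collar between -0.21 and 0.21 rad and value of joint clamp_lever below 0.4 rad), for 0.2 s.
2. the clamp lever is swung down to its stop (above 0.8 rad) with the screw still facing the flat (value of joint stop_collar between -0.21 and 0.21 rad and value of joint clamp_lever above 0.8 rad), for 0.2 s.
At the end, for the whole second after the job is handed in: The collar is at rest with its set screw facing the flat within 0.21 rad (12 degrees), and the clamp lever is down at its stop (above 0.8 of 1.0 rad) (all of step 2 and velocity of joint stop_collar between -0.05 and 0.05 rad/s); the robot touches nothing.
It fails at once if the robot pushes on the piping-bag stand (over 3 N) (contact force between any of the fingers, the arm and bag_stand above 3 N).
It also fails if it takes over 43 s, if anything falls off the work surface, if the arm or the gripper's body presses on something with over 40 N, if the wrist force passes 120 N, or if a joint passes its speed limit or range.

## Working session

There is one attempt and no reset: what is moved stays moved. The work goes in short steps, each a Python script; the robot and the scene stay as the last script left them, time stands still between calls to the robot, and variables do not carry over. Pictures are saved under pics/ and viewed, at most 10 in all, crops included, and the job is handed in when it is done.

```bash
ls; mkdir -p pics; python3 - <<'E'
from rig import arm
import cv2
for n in("scene","top"):
    cv2.imwrite(f"pics/{n}0.png",arm.snapshot(n)[:,:,::-1]); c=arm.get_calibration(n); print(n,c["intrinsics"].round(1).tolist(),c["cam_to_world"].round(4).tolist())
print(arm.grip_depth,arm.current_t())
E
```

```text
pics
scene [[562.4, 0.0, 309.8], [0.0, 562.4, 244.1], [0.0, 0.0, 1.0]] [[-0.6955, 0.3636, -0.6198, 1.0292], [0.7182, 0.3766, -0.5851, 0.5918], [0.0207, -0.8521, -0.523, 0.5717], [0.0, 0.0, 0.0, 1.0]]
top [[506.2, 0.0, 320.1], [0.0, 506.2, 239.0], [0.0, 0.0, 1.0]] [[0.0227, -0.9824, 0.1855, 0.2563], [-0.9997, -0.0206, 0.0131, 0.0378], [-0.0091, -0.1857, -0.9826, 1.06], [0.0, 0.0, 0.0, 1.0]]
0.0188 0.1
```

View pics/scene0.png

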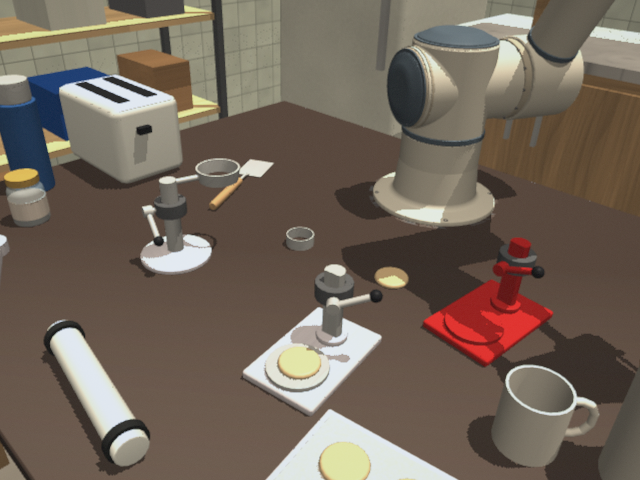

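View pics/top0.png

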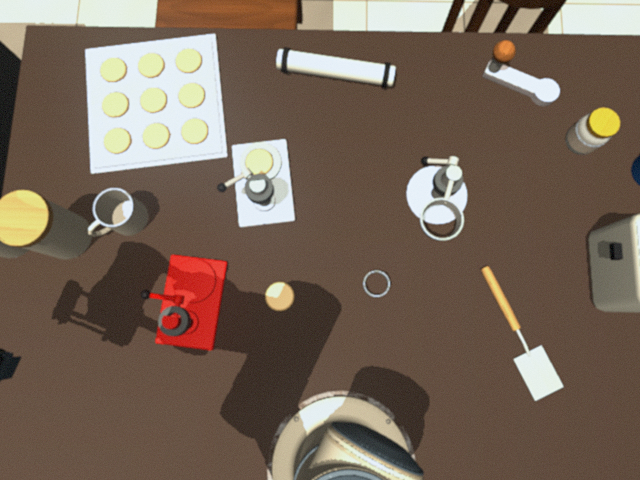

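The scene view shows the silver press at about (330,330), with its lever ball at (376,296). In the top view the press is at (262,185) and its ball at (222,187). The bag stand is well to the right (447,185), and the red look-alike is at (190,300). Next I'll measure with masks and zoomed crops.

```bash
cat > h.py <<'E'
import numpy as np, cv2
def ray(c,u,v):
    K,T=c["intrinsics"],c["cam_to_world"]; d=T[:3,:3]@np.linalg.solve(K,[u,v,1.]); return T[:3,3],d/np.linalg.norm(d)
def onz(c,u,v,z):
    o,d=ray(c,u,v); return o+d*(z-o[2])/d[2]
def tri(cs,ps):
    A=np.zeros((3,3));b=np.zeros(3);R=[]
    for c,p in zip(cs,ps):
        o,d=ray(c,*p);P=np.eye(3)-np.outer(d,d);A+=P;b+=P@o;R.append((o,d))
    x=np.linalg.solve(A,b); return x,[np.linalg.norm(np.cross(x-o,d)) for o,d in R]
def proj(c,X):
    T=np.linalg.inv(c["cam_to_world"]);p=c["intrinsics"]@(T[:3,:3]@X+T[:3,3]);return p[:2]/p[2]
def blob(im,x0,y0,x1,y1,thr=40):
    g=im[y0:y1,x0:x1].max(2)<thr; m=g.astype(np.uint8)
    n,l,s,c=cv2.connectedComponentsWithStats(m); return [(s[i,4],(c[i]+[x0,y0]).round(1)) for i in range(1,n) if s[i,4]>15]
E
python3 - <<'E'
from h import *
from rig import arm
S=cv2.imread("pics/scene0.png");T=cv2.imread("pics/top0.png");cs,ct=arm.get_calibration("scene"),arm.get_calibration("top")
g=cv2.cvtColor(T,cv2.COLOR_BGR2GRAY)
m=np.zeros_like(g);m[130:235,225:302]=(g[130:235,225:302]>110)*255
k=max(cv2.findContours(m,cv2.RETR_EXTERNAL,cv2.CHAIN_APPROX_NONE)[0],key=cv2.contourArea)
print(cv2.contourArea(k))
m2=cv2.morphologyEx(m,cv2.MORPH_OPEN,np.ones((9,9)))
k=max(cv2.findContours(m2,cv2.RETR_EXTERNAL,cv2.CHAIN_APPROX_NONE)[0],key=cv2.contourArea)
r=cv2.minAreaRect(k);b=cv2.boxPoints(r);print(r)
W=np.array([onz(ct,*p,.014) for p in b]);print(W.round(4),[np.linalg.norm(W[i]-W[i-1]).round(4) for i in range(4)])
print(blob(T,212,178,232,196,35),blob(S,364,284,388,308,35))
a=cv2.resize(T[130:230,205:305],None,fx=4,fy=4,interpolation=cv2.INTER_CUBIC);d=cv2.resize(S[255:355,300:400],None,fx=4,fy=4,interpolation=cv2.INTER_CUBIC)
cv2.imwrite("pics/z0.png",np.hstack([a,d]))
E
```

```text
4710.5
((262.23236083984375, 182.63778686523438), (84.43743896484375, 57.379425048828125), 83.79655456542969)
[[0.6612 0.2552 0.014 ]
 [0.6779 0.131  0.014 ]
 [0.4903 0.1051 0.014 ]
 [0.4744 0.2253 0.014 ]] [np.float64(0.1892), np.float64(0.1253), np.float64(0.1894), np.float64(0.1213)]
[] [(np.int32(43), array([374.7, 298.3]))]
```

View pics/z0.png

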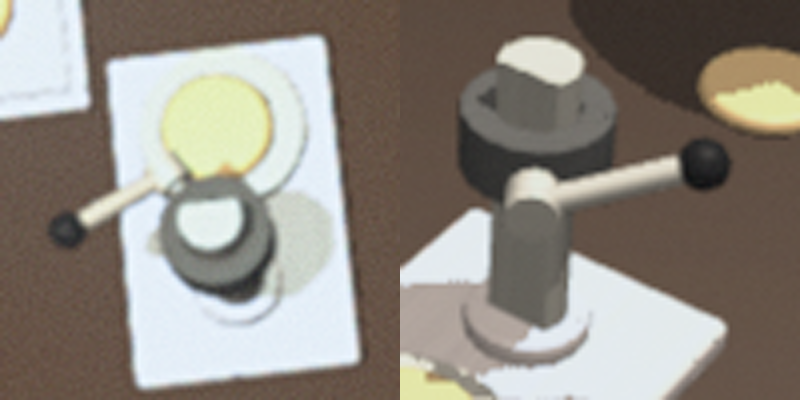

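The zoom shows the D-column with its flat toward the plate and the collar centre at top pixel (259.3,188.2). The ball is at top (221.8,187.3) and scene (376,295.8), and the lever is raised.

```bash
python3 - <<'E'
from h import *
from rig import arm
cs,ct=arm.get_calibration("scene"),arm.get_calibration("top")
B,e=tri([ct,cs],[(221.75,187.25),(376,295.75)]);print("ball",B.round(4),e)
C=onz(ct,259.3,188.2,.116)
C2=onz(cs,300+137/4,255+118/4,.116)
P=onz(ct,260.8,161.3,.022);P2=onz(cs,298,365,.022);print("collar",C,C2,"plate",P,P2)
d=np.array([.187,.0285])/np.hypot(.187,.0285)
for c in (C,C2):print(np.linalg.norm(P-c),np.degrees(np.arctan2(*(P-c)[1::-1])))
A=(C+C2)/2
v=B[:2]-A[:2];r=np.hypot(*v);print("ball radius",r,"az",np.degrees(np.arctan2(v[1],v[0])),"expected r",np.hypot(41,60*np.cos(.4)))
E
```

```text
ball [0.5298 0.2424 0.1237] [np.float64(0.0008801441996119677), np.float64(0.0008801441996118019)]
collar [0.53208186 0.17038813 0.116     ] [0.5418442  0.18018559 0.116     ] plate [0.6196134  0.18306723 0.022     ] [0.61924683 0.18783292 0.022     ]
0.12906792226136274 8.242071080629957
0.12203422602558747 2.122052879810758
ball radius 0.06750093157146723 az 96.10781080512376 expected r 68.81186000120108
```

```bash
python3 - <<'E'
from h import *
from rig import arm
cs,ct=arm.get_calibration("scene"),arm.get_calibration("top")
print("col top",onz(ct,257.5,184.25,.134),onz(cs,335.25,270.25,.134),tri([ct,cs],[(257.5,184.25),(335.25,270.25)]))
# contour of column cap (bright) in each
for n,c,(x0,y0,x1,y1) in (("top",ct,(245,175,272,196)),("scene",cs,(322,262,350,278))):
    im=cv2.imread(f"pics/{n}0.png");g=im[y0:y1,x0:x1].min(2)
    m=(g>170).astype(np.uint8);N,l,s,ce=cv2.connectedComponentsWithStats(m)
    for i in range(1,N):
        if s[i,4]>15:
            q=np.argwhere(l==i)[:,::-1]+[x0,y0]
            W=np.array([onz(c,*p,.134) for p in q])[:,:2]
            M=W.mean(0);ev,V=np.linalg.eigh(np.cov(W.T));print(n,s[i],M.round(4),"area mm2",s[i,4],"short axis az",np.degrees(np.arctan2(V[1,0],V[0,0])),"sd",np.sqrt(ev))
            a=np.radians(8.5);d=np.array([np.cos(a),np.sin(a)]);p=np.array([-d[1],d[0]])
            print("  along",np.ptp(W@d)," across",np.ptp(W@p),"back extreme +15:",((W@d).min()+.015-.0005)*d+((W@p).max()+(W@p).min())/2*p)
E
```

```text
col top [0.53454635 0.17163937 0.134     ] [0.53492999 0.17478223 0.134     ] (array([0.53419367, 0.17269123, 0.13281836]), [np.float64(0.0011272057094920366), np.float64(0.001127205709491925)])
top [ 0  0  5  8 18] [0.5479 0.1936] area mm2 18 short axis az -109.68185485919044 sd [0.00242543 0.00462258]
  along 0.013842869450777062  across 0.008751538801159517 back extreme +15: [0.55350769 0.19349499]
top [  4   4  16  13 163] [0.533  0.1728] area mm2 163 short axis az -170.1998260645951 sd [0.00621073 0.00804364]
  along 0.022857591367744012  across 0.02957032459562771 back extreme +15: [0.53518738 0.17337538]
scene [  3   3  21  11 161] [0.5333 0.1739] area mm2 161 short axis az -171.17057459395502 sd [0.00595309 0.00761864]
  along 0.0219671893023895  across 0.028560882206531094 back extreme +15: [0.53577488 0.1741376 ]
```

The column axis is at (0.535,0.173) and the flat azimuth is about 8.8°. The ball radius and height both agree with the given sizes, which puts the collar at about 0.55 rad and the lever at about 0.05. I'll grip the ring from above with the fingers clear of the lever, then turn it.

```bash
cat >> h.py <<'E'
A=np.array([.535,.173]);FL=8.8
def R(az):  # tool down, closing line (y) at azimuth az deg
    a=np.radians(az);y=np.array([np.cos(a),np.sin(a),0]);z=np.array([0,0,-1.]);return np.c_[np.cross(y,z),y,z]
E
python3 - <<'E'
from h import *
from rig import arm
print(np.round(arm.current_tool_rot(),2).tolist())
for az in (130.4,-49.6):
    for d in(0,-31.5): print(az,d,np.round(arm.solve_ik([*A,.088],R(az+d)),1))
az=min((130.4,-49.6),key=lambda a:abs(arm.solve_ik([*A,.088],R(a))[5]-15.0))
print(az)
arm.move_to([*A,.20],R(az));arm.move_l([*A,.088],feed=.1)
print(arm.current_t(),np.round(arm.current_force(),1))
cv2.imwrite("pics/s1.png",cv2.resize(arm.snapshot("scene")[200:400,200:460,::-1],None,fx=3,fy=3))
E
```

```text
[[-0.94, 0.34, -0.0], [0.34, 0.94, -0.0], [0.0, -0.0, -1.0]]
130.4 0 [  11.8   30.2   92.7   -0.    57.1 -118.6]
130.4 -31.5 [ 11.8  30.2  92.7  -0.   57.1 -87.1]
-49.6 0 [11.8 30.2 92.7 -0.  57.1 61.4]
-49.6 -31.5 [11.8 30.2 92.7 -0.  57.1 92.9]
-49.6
3.275 [ 0.7  0.6 -0.2]
```

View pics/s1.png

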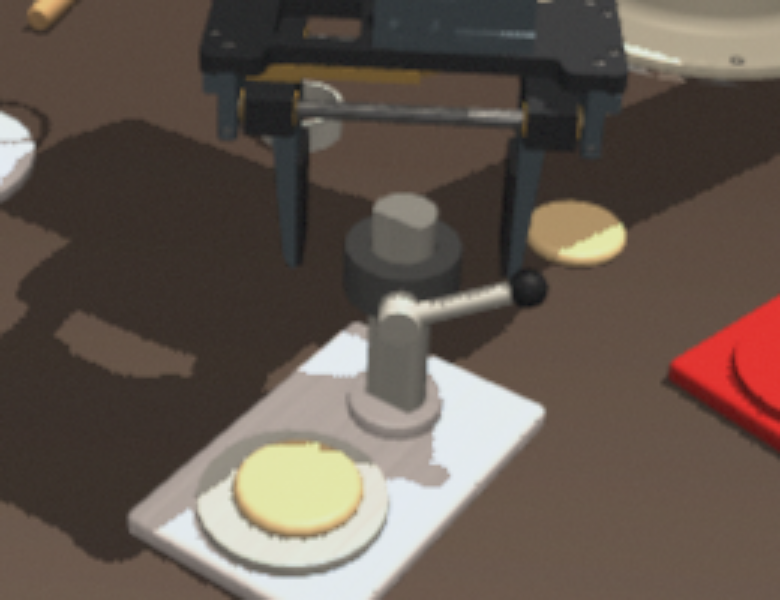

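The open fingers, at about (290,260) and (515,270), straddle the ring and are clear of the lever and ball at (528,288). Now I'll grip, turn and look.

```bash
python3 - <<'E'
from h import *
from rig import arm
arm.grip(.03);print("w",arm.current_width(),arm.current_grasp_force(),np.round(arm.current_force(),1))
for d in np.linspace(0,-31.5,7)[1:]:
    arm.move_to([*A,.088],R(-49.6+d));print(np.round(arm.current_torque(),2),np.round(arm.current_force(),1))
arm.grip(.09);arm.move_l([*A,.22],feed=.2);print(arm.current_t())
arm.move_to([.45,-.05,.3],R(-49.6-31.5)) if 0 else None
cs,ct=arm.get_calibration("scene"),arm.get_calibration("top")
S,T=arm.snapshot("scene"),arm.snapshot("top")
cv2.imwrite("pics/s2.png",S[:,:,::-1]);cv2.imwrite("pics/t2.png",T[:,:,::-1])
a=cv2.resize(T[130:230,205:305],None,fx=4,fy=4,interpolation=cv2.INTER_CUBIC);d=cv2.resize(S[255:355,300:400],None,fx=4,fy=4,interpolation=cv2.INTER_CUBIC)
cv2.imwrite("pics/z2.png",np.hstack([a,d])[:,:,::-1])
B=np.array([*(A+.0688*np.array([np.cos(np.radians(FL+53.9)),np.sin(np.radians(FL+53.9))])),.1237]);print(B,proj(cs,B),proj(ct,B))
E
```

```text
w 0.05442404071984022 30.000377297401428 [-1.3  1.6  2. ]
[ 0.23  0.37 -0.29] [-1.   0.4  1.2]
[ 0.08  0.29 -0.22] [-0.6  1.2  1.8]
[-0.15  0.24 -0.23] [-0.3 -2.1  1.5]
[-0.45  0.16 -0.27] [-0.2 -2.5  1.9]
[-0.8   0.04 -0.27] [ 1.8 -4.   0.7]
[-1.11  0.04 -0.2 ] [ 1.1 -5.8  1.6]
7.0
[0.56655509 0.23413687 0.1237    ] [352.67997402 304.82809576] [226.7339026  169.27409998]
```

View pics/z2.png

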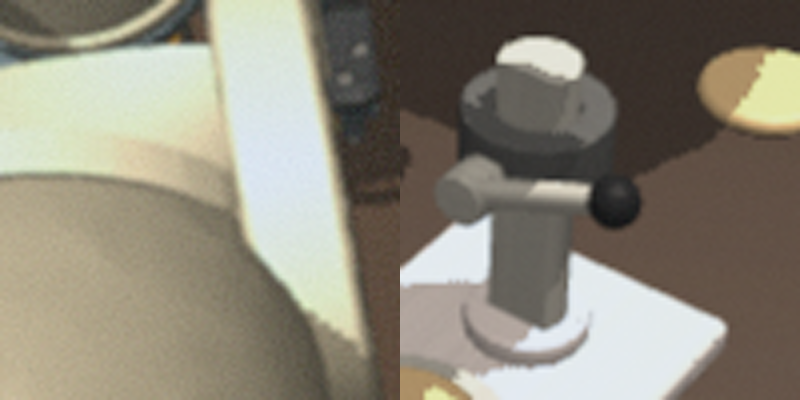

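The ball is at scene (353.3,305.3), against (352.7,304.8) predicted for the collar at 0, so the screw faces the flat with the lever still raised. Next I'll close the fingers and press the ball down along its arc, watching the force.

```bash
python3 - <<'E'
from h import *
from rig import arm
f=np.radians(FL);s=np.array([np.cos(f),np.sin(f)]);t=np.array([-s[1],s[0]]);O=R(-81.1)
def P(q,dz=0): 
    return [*(A+.041*s+(.06*np.cos(.4-q)+.003)*t),.103+.06*np.sin(.4-q)+.009+dz]
arm.grip(0.0);arm.move_to(P(0,.05),O);arm.move_l(P(0,.008),feed=.1)
f0=np.array(arm.current_force());print(f0.round(1),arm.current_t())
for q in [*np.arange(.1,.85,.15),.88,.92,.95,.98,1.0,1.02,1.04]:
    arm.move_l(P(q),feed=.05);F=np.array(arm.current_force())-f0;print(round(q,2),F.round(1))
    if q>.85 and F[2]>15: break
print(arm.current_ee_pos(),arm.current_t())
arm.move_l([*P(q)[:2],.2],feed=.2)
cs=arm.get_calibration("scene");S=arm.snapshot("scene")
cv2.imwrite("pics/z3.png",cv2.resize(S[235:375,270:410,::-1],None,fx=4,fy=4,interpolation=cv2.INTER_CUBIC))
for q in(.8,1.):
    x=np.array(P(q,-.009));x[:2]-=.003*t;print(q,(proj(cs,x)-[270,235])*4)
print(arm.current_t())
E
```

```text
[ 0.7  0.3 -0. ] 9.4333
0.1 [-0.7  0.1  0.4]
0.25 [-1.4 -0.1  0.2]
0.4 [ 0.1 -0.6  1.2]
0.55 [ 0.   0.4 -0.6]
0.7 [-1.1  0.   0.3]
0.88 [-0.6 -0.1 -0.3]
0.92 [-0.7 -1.7  0.2]
0.95 [-0.8 -0.4 -0.1]
0.98 [-0.2 -0.4  0.3]
1.0 [-0.4  0.1 -0.1]
1.02 [-0.7  0.  -0.1]
1.04 [0.1 0.1 0.5]
[0.56765928 0.22973119 0.07609257] 13.0583
0.8 [321.19885403 384.34529746]
1.0 [304.94855079 401.65841748]
13.875
```

View pics/z3.png

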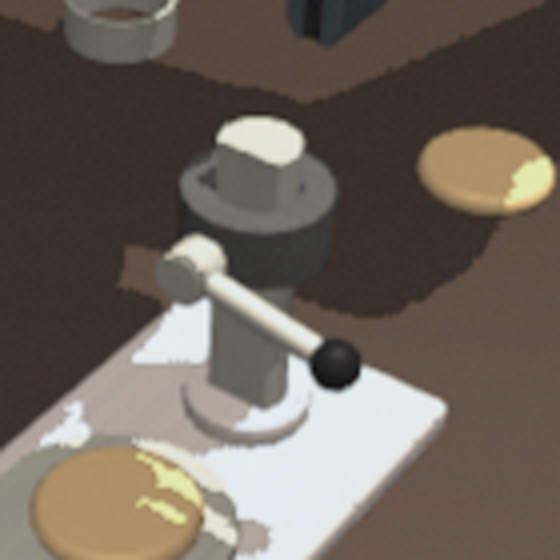

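The ball at (335,363) sits above the 0.8 mark at (321,384), so the lever is only at about 0.6 rad. The narrow closing direction of the fingertips let it slip. The collar is still aligned. I'll press again with the 32 mm pad width along the lever.

```bash
python3 - <<'E'
from h import *
from rig import arm
f=np.radians(FL);s=np.array([np.cos(f),np.sin(f)]);t=np.array([-s[1],s[0]]);O=R(FL)
print("w",arm.current_width(),arm.solve_ik([*A,.2],O))
xy=A+.041*s+.060*t
arm.move_to([*xy,.15],O);arm.move_l([*xy,.112],feed=.1)
f0=np.array(arm.current_force())
for z in [.1,.095,.09,.086,.083,.081,.080,.079,.078,.077,.076,.075]:
    arm.move_l([*xy,z],feed=.04);F=np.array(arm.current_force())-f0;print(z,F.round(1))
    if F[2]>12: break
arm.move_l([*xy,.2],feed=.2)
cs=arm.get_calibration("scene");S=arm.snapshot("scene")
cv2.imwrite("pics/z4.png",cv2.resize(S[235:375,270:410,::-1],None,fx=4,fy=4,interpolation=cv2.INTER_CUBIC))
print(arm.current_t())
E
```

```text
w 0.0005513960352952641 [ 1.18347071e+01  2.26542179e+01  8.53243548e+01 -2.54444375e-14
  7.20214273e+01  3.03470710e+00]
0.1 [ 0.8 -0.5  0.5]
0.095 [-1.   0.2  0.9]
0.09 [ 1.   0.8 -1.4]
0.086 [ 0.2  0.8 -0.1]
0.083 [ 0.6  0.9 -0.2]
0.081 [1.3 0.4 0.3]
0.08 [ 1.1  0.5 -0.1]
0.079 [0.4 0.4 0. ]
0.078 [ 0.8 -0.1  0.1]
0.077 [0.6 0.1 0.5]
0.076 [0.3 0.2 0.6]
0.075 [ 1.1 -0.6  0.4]
19.925
```

View pics/z4.png

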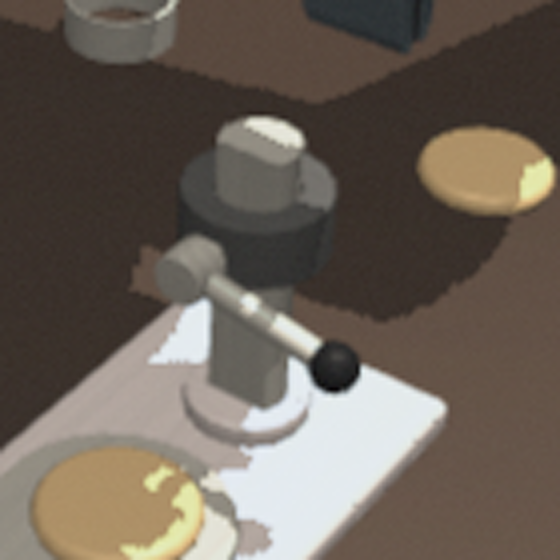

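```bash
python3 - <<'E'
from h import *
from rig import arm
from scipy.optimize import least_squares
cs=arm.get_calibration("scene")
def ball(c,q):
    f=np.radians(FL)+c;s=np.array([np.cos(f),np.sin(f)]);t=np.array([-s[1],s[0]])
    return np.array([*(A+.041*s+.06*np.cos(.4-q)*t),.103+.06*np.sin(.4-q)])
for n,p in (("before",(353.25,305.25)),("1st",(270+335/4,235+363/4)),("2nd",(270+335/4,235+365/4))):
    r=least_squares(lambda v:proj(cs,ball(*v))-p,[0,.5]);print(n,r.x,r.cost)
for q in (0,.2,.4,.6,.8,1):print(q,proj(cs,ball(0,q)).round(1))
print((proj(cs,np.array([*(A+.05*np.array([np.cos(np.radians(FL)),np.sin(np.radians(FL))])),.103]))-[270,235])*4)
f=np.radians(FL);s=np.array([np.cos(f),np.sin(f)]);t=np.array([-s[1],s[0]])
xy=A+.041*s+.060*t
arm.move_l([*xy,.1],feed=.2);S=arm.snapshot("scene")
cv2.imwrite("pics/z5.png",cv2.resize(S[235:375,270:410,::-1],None,fx=4,fy=4,interpolation=cv2.INTER_CUBIC))
print((proj(cs,np.array(arm.current_ee_pos()))-[270,235])*4,arm.current_ee_pos(),xy)
E
```

```text
before [0.00513842 0.04999059] 0.0
1st [0.01695819 0.61520874] 1.6155871338926322e-27
2nd [0.02115459 0.63325415] 1.6155871338926322e-27
0 [352.4 303.3]
0.2 [354.2 311.3]
0.4 [354.4 318.8]
0.6 [353.1 325.5]
0.8 [350.3 331.1]
1 [346.2 335.4]
[172.26024459 281.18531564]
[336.38301635 341.24110992] [0.56703421 0.23878822 0.10095332] [0.56633821 0.23856612]
```

View pics/z5.png

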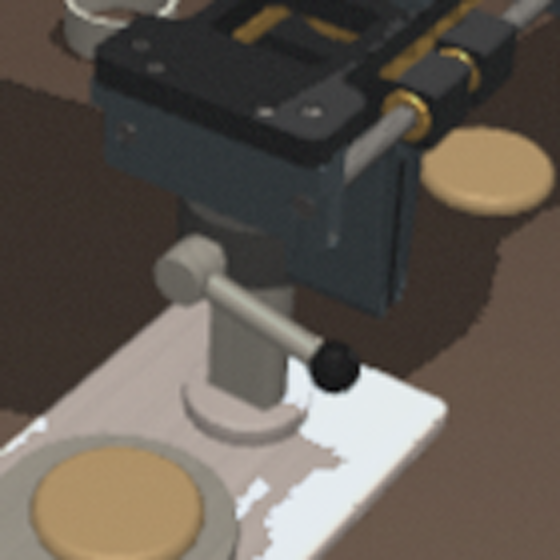

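The closed fingertips end at about (335,298), against the projected TCP at (336,341). They retract about 20 mm when closed, which explains why the lever only reached 0.63. I'll press about 23 mm deeper.

```bash
python3 - <<'E'
from h import *
from rig import arm
f=np.radians(FL);s=np.array([np.cos(f),np.sin(f)]);t=np.array([-s[1],s[0]])
xy=A+.041*s+.063*t
arm.move_l([*xy,.1],feed=.2);arm.move_l([*xy,.08],feed=.1)
f0=np.array(arm.current_force())
for z in [.073,.069,.065,.062,.06,.058,.057,.056,.055,.054,.053,.052,.051,.05]:
    arm.move_l([*xy,z],feed=.04);F=np.array(arm.current_force())-f0;print(z,F.round(1))
    if F[2]>8 or np.linalg.norm(F)>12: break
arm.move_l([*xy,.25],feed=.2)
S=arm.snapshot("scene")
cv2.imwrite("pics/z6.png",cv2.resize(S[235:375,270:410,::-1],None,fx=4,fy=4,interpolation=cv2.INTER_CUBIC))
print(arm.current_t(),blob(S,335,320,365,345,40))
E
```

```text
0.073 [ 0.5 -0.7  1.2]
0.069 [-0.2 -0.7  0.5]
0.065 [-0.   0.5  1. ]
0.062 [ 0.7 -0.2  1.2]
0.06 [ 0.1 -0.3  0.9]
0.058 [0.5 0.3 1. ]
0.057 [ 0.1 -0.8  1.3]
0.056 [ 0.3 -0.9  1.6]
0.055 [ 1.1 -1.5  1.3]
0.054 [ 0.1 -1.6  3.4]
0.053 [-1.2 -2.9  9.7]
25.2333 [(np.int32(54), array([346.3, 337.7]))]
```

View pics/z6.png

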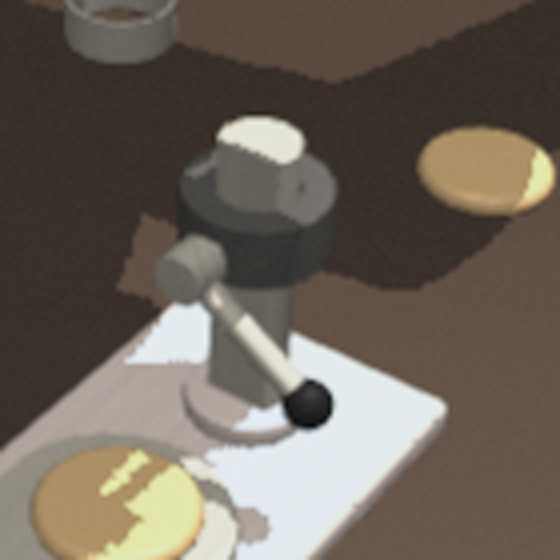

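The ball is now at (308,403), and (305,402) is predicted for 1.0 rad. The force rose at the stop, the collar is aligned, and the gripper is clear, so I'm handing in.

```bash
python3 -c "
from rig import arm
print(arm.sign_off())"
```

```text
the job is handed in; nothing more can be done
None
```

I turned the collar until the set screw faced the flat, swung the clamp lever down to its stop, kept the arm away from the piping-bag stand and handed the job in at about 25 s; no verdict came back, but the last picture shows both joints where they should be.

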